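# Load the optical tester's roller feed lane and switch it to run

### The job

Load the tester's sloping roller lane: lower the cassette with the round lens barrel into the white flared mouth at the lane's high end, let go and leave it to roll down by itself to the stop, then load the cassette with the square filter holder the same way so that it comes to rest behind the first. Once both are in place, push the slide switch on the feeder's grey box by its small ridge, across its click, to the end with the white mark. Set the cassettes in lengthwise without dropping them, do not push or touch them once they are down the lane, and leave the other things on the bench alone.

Things in the scene. Friction and masses are not known exactly. Their poses are not given: they have to be found in the camera images.
- lens_mid (a point): middle of the lens cassette: black, 250 g, 60 (own x) x 40 (own y) x 52 mm high; this point is 26 mm above its underside. Sled 60 x 40 x 20 mm with two thin metal stripes across, ends alike; on it, centred, an upright round barrel, 32 mm diameter, 20 to 52 mm above the underside, glass disc on top: grip this. Stands on the bench, x axis within 40 degrees of world x
- filter_mid (a point): middle of the filter cassette: black, 250 g, 60 (own x) x 40 (own y) x 52 mm high; this point is 26 mm above its underside. Sled 60 x 40 x 20 mm with two thin metal stripes across, ends alike; on it, centred, an upright block 24 (x) x 32 (y) mm, 20 to 52 mm above the underside, rectangular glass on top: grip this across y. Stands on the bench, x axis within 40 degrees of world x
- lane_stop (a point): low end of the lane: middle of the stop's face, level with the roller tops, 40 mm above the bench. x runs uphill along the lane (14 degrees), y across, z square to the rollers. Lane 48 mm wide between dark metal rails, 12 mm high, from x = 0 to 0.125, then the mouth. A cassette at the stop has its centre at x = 0.030, z = 0.026; the next one at x = 0.090. The stop stands 32 mm high
- lane_mouth (a point): middle of the mouth at roller-top height, 175 mm uphill of lane_stop, same axes. White rails, 12 mm above the rollers, flare the lane from 48 to 72 mm (50 mm either way along x). Set a cassette here, long side along x, centre within 40 mm along x; let go, it rolls down within 2 s (under 0.3 m/s) on free steel rollers, 12 mm thick, 15 mm apart
- switch_ridge (a point): top middle of the switch's ridge: 6 mm in its sliding direction (own x: level, the lane's uphill way), 16 mm across (own y), 7 mm above the flat top of the grey box (150 x 75 mm, 50 mm high) on the robot's side of the lane. Slides to own -x (downhill), to the white mark. Its 30 x 18 mm plate is under 1 mm proud; the box's top is free 65 mm either way along x at the start
- switch (a joint): slide switch in m: 0 = off (uphill end), 0.012 = run (downhill end, white mark). A click spring holds it at each end; about 4 to 6 N moves it, past the middle it snaps over
- meter: bystander: black hand-held meter, 140 x 62 x 26 mm, lying on the bench; origin under its middle
- post: bystander: black post holder with a steel post, 60 x 60 mm foot, 120 mm high; origin under its middle
- cap: bystander: white lens cap, a disc of 50 mm diameter, 12 mm high; origin under its middle
Things that resemble listed ones, but are neither listed nor needed, are in the scene too. Leave any purple look-alike of the part that bears lens_mid alone.

How it is judged:
By the outcome, as a careful person would: the job done as asked, in the order asked, and still so for the second after the job is handed in, with the robot touching nothing.
It also fails if it takes over 72 s, if anything falls off the work surface, if the arm or the gripper's body presses on something with over 40 N, if the wrist force passes 120 N, or if a joint passes its speed limit or range.

### The arm

A 6-joint arm with a two-finger parallel gripper is mounted at the origin on the work surface. World frame = base frame: x ahead of the robot, y to its left, z up, the work surface at z = 0. Lengths are in m, angles in degrees, forces in N, time in s.
With the tool pointing down it reaches from about 0.375 to 0.975 m from the base axis. Payload 3.8 kg.
Tool frame: the origin (TCP) lies at the very end of the fingers, on their centre line; the grasp point (between the pads) lies 19 mm behind it (robot.grasp_offset is the distance from the TCP to the grasp point, in m); z points along the fingers, y is the line along which they close (so a half turn about z gives the same grasp; the last joint's range is limited). The gripper opens to 88 mm and grips with 3 to 60 N. Pads are 18 mm wide; open, the fingers measure 123 mm over their backs; the gripper's body (75 mm by 187 mm) begins 45 mm behind the grasp point.
Start: joints at [-68.176, 15.12, 91.902, -0, 72.978, -2.114], TCP at [0.274, -0.617, 0.214] pointing down, gripper open.
Joint ranges: [-150.88, 150.88], [-54.13, 125.18], [17.81, 147.31], [-75.09, 255.09], [0, 152.58], [-146.25, 146.25]. Speed limits (degrees/s): [147.25, 147.25, 180, 180, 180, 180].

### API

Orientations are given as a 3x3 rotation matrix whose columns are the frame's x, y, z axes.
In Python, from rig import robot, grab_frame gives the robot as it stands.
- The arm moves only by the tool apply_moves, never from a script. Its argument "targets" is one flat list of numbers, 5 for each row, row after row: the opening, from 0 (shut) to 1 (fully open), then the shift along the world's x, y, z in mm, then the turn about the world's z in rad. In form: [jaw, dx, dy, dz, twist, jaw, dx, dy, dz, twist, ...]. A call has exactly 5 rows; each row is the pose to reach, as a shift and turn from the pose commanded when the call began; what a row does not reach only later rows make up. A row lasts 1/10 s, in which the tool goes at most 50 mm and 8.59 degrees, less where a joint would pass 70% of its speed; a pose out of reach is approached as far as the arm can. A call with a gripper value outside its range is refused whole. The fingers move at their own pace and stop on an object; the grip force is fixed at half the most. Time passes only in rows, so rows that repeat a pose let the fingers close, or fill a call up. It gives the time, the measured TCP pose, the force, the opening and the grip force at its end, in the units of the state.
- robot.read_state(): the state, without advancing time (a new reading comes with each control period).
- grab_frame(name): name is "scene" or "top" or "wrist"; returns a dict with "color" (384x512x3 uint8, red, green, blue), "K" (3x3 intrinsics, pixels), "k1" (the pictures are not rectified: a ray, as slopes to the right and down, at radius r is drawn at 1 + k1 r^2 times it, then the intrinsics apply), "rvec" (rotation vector, rad) and "tvec" (3), from world to camera coordinates, as OpenCV has them; the wrist camera has in their place "mount" (4x4, takes a point from camera to tool coordinates, whose origin is the TCP and whose axes are the flange's). Camera axes: x right, y down, z forward; pixel columns grow to the right and rows downward; lengths in m; the calibration is good to about 2 mm. A picture is of the moment at which its call begins: read the wrist's pose just before it. There is no depth.
- robot.hand_in(): hands the job in; it is judged then, once.
The state is a dict: "time_s": time; "qpos": joint angles; "qvel": joint speeds; "joint_efforts": joint torques, N m; "position": TCP position; "ee_rot": TCP orientation; "contact_force": force on the tool from outside, world axes, zero at the start; "ft_torque": the same for the moment, N m; "opening": finger opening in m; "grip_force": force on a finger pad.
Only numpy, scipy, OpenCV 4.12 (cv2) and the standard library are available. Lean on these libraries where they do the work, as an engineer would, in place of code of your own. Each camera call takes 0.05 s, during which the arm holds its last target. There are 200 camera calls.

## Working session

There is one attempt and no reset: what is moved stays moved. The work goes in short steps, Python scripts to look and compute and a tool call to move; the robot and the scene stay as the last step left them, time stands still between calls to the robot, and variables do not carry over. Pictures are saved under pics/ and viewed, at most 10 in all, crops included, and the job is handed in when it is done.

Besides the shell and the picture viewer there is one more tool, called as a command line: name --argument value ..., lists and objects as JSON in quotes. apply_moves: Moves the arm, as the interface text tells. Its arguments: {"type":"object","properties":{"targets":{"type":"array"}},"required":["targets"]}

```bash
mkdir -p pics; cat > h.py <<'E'
import numpy as np, cv2
from rig import robot, grab_frame
def pose(f,st=None):
    if 'mount' in f:
        T=np.eye(4);T[:3,:3]=np.array(st['ee_rot']);T[:3,3]=st['position']
        M=T@np.array(f['mount']);return M[:3,:3],M[:3,3]
    R=cv2.Rodrigues(np.array(f['rvec'],float))[0]
    return R.T,-R.T@np.array(f['tvec'],float).ravel()
def rays(f,px,st=None):
    K=np.array(f['K']);px=np.atleast_2d(np.array(px,float))
    d=np.array([f['k1'],0,0,0,0],float)
    u=cv2.undistortPoints(px.reshape(-1,1,2),K,d).reshape(-1,2)
    R,c=pose(f,st)
    return c,(np.c_[u,np.ones(len(u))])@R.T
def onz(f,px,z,st=None):
    c,r=rays(f,px,st);z=np.broadcast_to(z,len(r));return c+r*((z-c[2])/r[:,2])[:,None]
def proj(f,P,st=None):
    R,c=pose(f,st);p=(np.atleast_2d(P)-c)@R
    u=p[:,:2]/p[:,2:];u=u*(1+f['k1']*(u**2).sum(1))[:,None];K=np.array(f['K'])
    return u@K[:2,:2].T+K[:2,2]
def tri(c1,r1,c2,r2):
    A=np.c_[r1,-r2];s=np.linalg.lstsq(A,c2-c1,rcond=None)[0]
    a=c1+s[0]*r1;b=c2+s[1]*r2;return (a+b)/2,np.linalg.norm(a-b)
def save(f,n,crop=None,s=1):
    im=f['color'][:,:,::-1]
    if crop: x0,y0,x1,y1=crop;im=im[y0:y1,x0:x1]
    cv2.imwrite('pics/'+n,cv2.resize(im,None,fx=s,fy=s,interpolation=cv2.INTER_CUBIC))
E
python3 - <<'E'
from h import *
import pickle
t=grab_frame('top');s=grab_frame('scene');pickle.dump((t,s),open('f0.pkl','wb'))
save(t,'top0.png',s=1.56);save(s,'scene0.png',s=1.56)
print(pose(t)[1],pose(s)[1],t['k1'],t['K'])
E
```

```text
[ 0.46281838 -0.01960507  1.12556835] [ 1.08555733 -0.53028275  0.90003407] -0.20463110755612957 [[481.39070769   0.         250.05123818]
 [  0.         481.39070769 193.29920552]
 [  0.           0.           1.        ]]
```

View pics/top0.png

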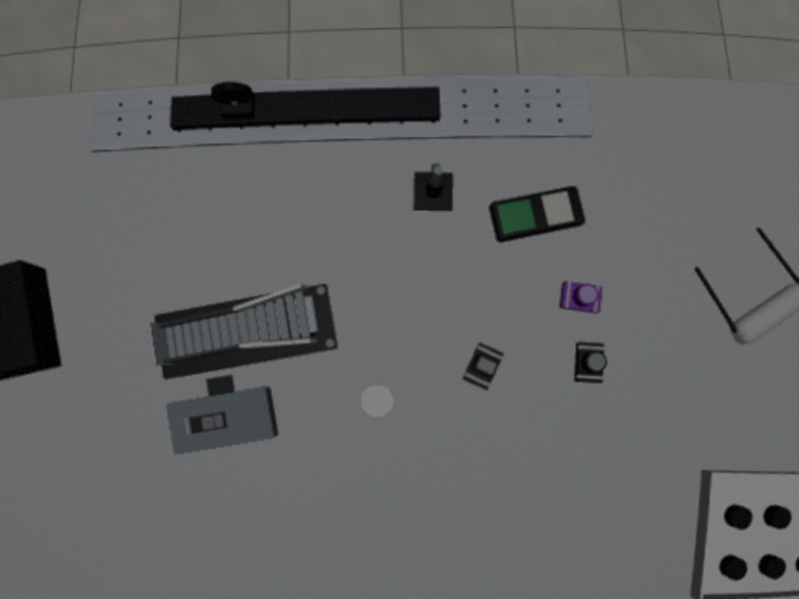

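View pics/scene0.png

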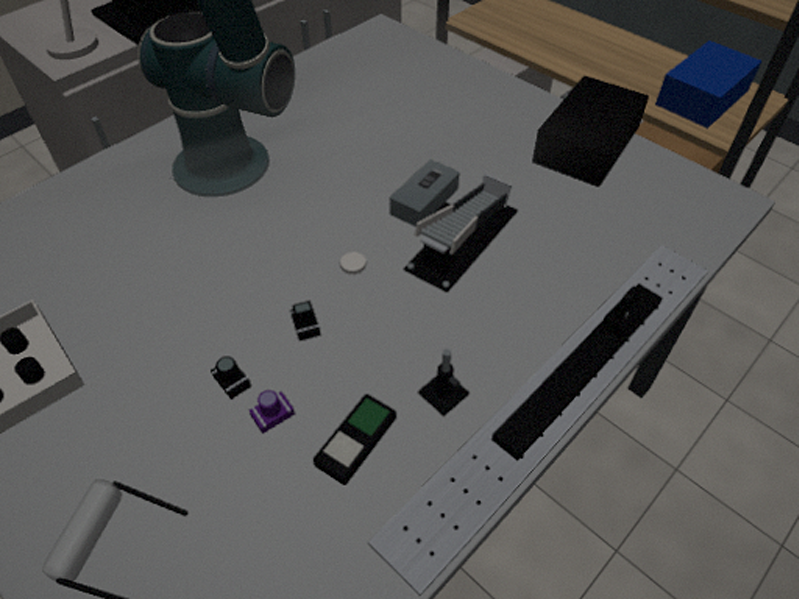

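Top view (shown at 1.56×): the lens cassette is at (590,362) and the filter cassette at (483,366). The purple decoy is at (582,297). The lane runs from its stop at (158,342) to the mouth at (275,318), with the switch at (207,423). The scene view agrees. Next I'll get first estimates.

```bash
python3 - <<'E'
from h import *
import pickle
t,s=pickle.load(open('f0.pkl','rb'))
k=1.5625
for n,p,z in [('lens top',(595,361),.052),('filter top',(485,366),.052),('mouth',(275,318),.082),('stop',(162,342),.04),('sw',(210,423),.057),('purple',(586,295),.05),('cap',(377,401),.012),('post',(434,190),0)]:
    print(n,onz(t,np.array(p)/k,z).round(3))
st=robot.read_state();print(np.round(st['ee_rot'],3),st['position'])
f=grab_frame('wrist');print(np.array(f['mount']).round(3),f['K'],f['k1'])
save(t,'lane_top.png',(95,175,220,300),4.8)
E
```

```text
lens top [[ 0.488 -0.317  0.052]]
filter top [[ 0.486 -0.156  0.052]]
mouth [[0.56  0.139 0.082]]
stop [[0.532 0.315 0.04 ]]
sw [[0.413 0.239 0.057]]
purple [[ 0.585 -0.309  0.05 ]]
cap [[0.439 0.001 0.012]]
post [[ 0.759 -0.094  0.   ]]
[[ 0.914  0.406 -0.001]
 [ 0.406 -0.914  0.002]
 [ 0.    -0.002 -1.   ]] [ 0.27360504 -0.61629178  0.21299089]
[[-0.    -0.961 -0.276  0.072]
 [ 1.     0.    -0.001  0.001]
 [ 0.001 -0.276  0.961 -0.17 ]
 [ 0.     0.     0.     1.   ]] [[333.28698549   0.         256.90071421]
 [  0.         333.28698549 189.56387312]
 [  0.           0.           1.        ]] -0.03153812659377309
```

View pics/lane_top.png

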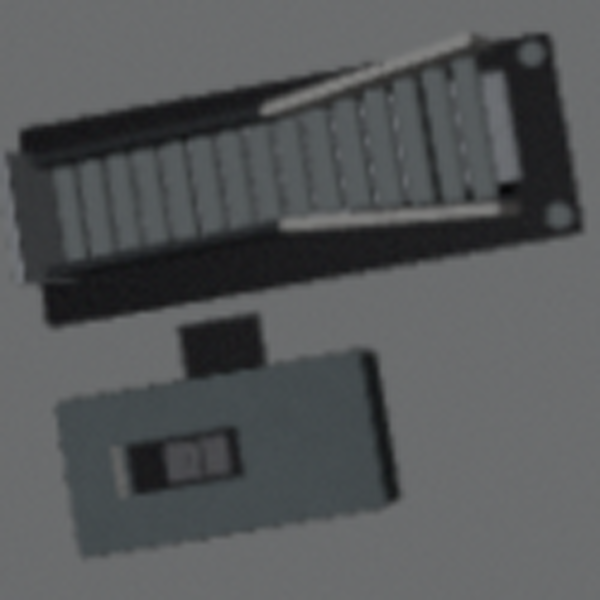

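Crop: the white rails run (265,108)→(475,42) and (280,224)→(510,210). The white mark is at (120,470), and the switch plate spans 165–228 with its ridge near (200,457). I'll move over the lens cassette.

apply_moves --targets '[1,40,56,0,-0.15,1,68,95,0,-0.25,1,96,134,0,-0.4,1,124,173,0,-0.417,1,150,210,0,-0.417]'

```text
time_s: 0.65
position: [0.4193, -0.4125, 0.2139]
ee_rot: [[1.0, -0.0, -0.0], [-0.0, -1.0, 0.0], [-0.0, -0.0, -1.0]]
contact_force: [0.5, -0.1, 0.9]
opening: 0.0881
grip_force: 0.0
```

apply_moves --targets '[1,27,38,0,0,1,54,76,0,0,1,64,89,0,0,1,64,89,0,0,1,64,89,0,0]'

```text
time_s: 1.15
position: [0.4822, -0.326, 0.214]
ee_rot: [[1.0, 0.001, -0.001], [0.001, -1.0, -0.001], [-0.001, 0.001, -1.0]]
contact_force: [0.0, 0.1, 0.0]
opening: 0.0879
grip_force: 0.0
```

```bash
python3 - <<'E'
from h import *
import pickle
t,s=pickle.load(open('f0.pkl','rb'))
a=np.array([95,175]);q=lambda *p:np.array(p)/4.8+a
p1=onz(t,q(268,113),.082)[0];p2=onz(t,q(280,217),.082)[0];p3=onz(t,q(477,50),.106)[0];p4=onz(t,q(510,203),.106)[0]
A=(p1+p2)/2;B=(p3+p4)/2;d=B-A
print('widths',np.linalg.norm(p1-p2),np.linalg.norm(p3-p4),'len',np.linalg.norm(d[:2]),'yaw',np.degrees(np.arctan2(d[1],d[0])),'mouth',(A+B)/2)
st=robot.read_state();f=grab_frame('wrist');print(st['position'],st['contact_force'],np.round(st['ee_rot'],3)[0]);pickle.dump((st,f),open('f1.pkl','wb'));save(f,'w1.png',s=1.56)
E
```

```text
widths 0.04806118641758257 0.06999477308896523 len 0.10451136468136325 yaw -82.86386874232592 mouth [0.55444231 0.14065683 0.094     ]
[ 0.48218972 -0.32595882  0.21401573] [0.04877742 0.11241238 0.01460379] [ 1.     0.001 -0.001]
```

View pics/w1.png

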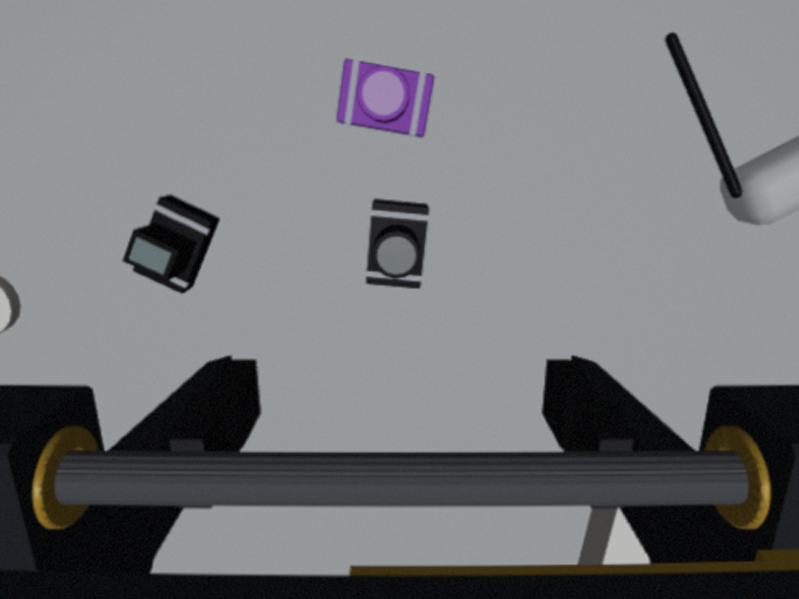

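Wrist view (1.56×): the lens glass is at (397,253), with stripes (373,212)–(428,218) and (368,275)–(421,280). The filter glass is at (153,255), with a stripe (158,202)–(209,228).

```bash
python3 - <<'E'
from h import *
import pickle
st,f=pickle.load(open('f1.pkl','rb'));t,s=pickle.load(open('f0.pkl','rb'))
k=1.5625;W=lambda p,z:onz(f,np.array(p)/k,z,st)
ang=lambda a,b:np.degrees(np.arctan2((b-a)[1],(b-a)[0]))
def blob(f,cx,cy,r,lo,n):  # bright glass
    g=cv2.GaussianBlur(f['color'].max(2),(3,3),0);
    m=(g>lo).astype(np.uint8)
    c,l,stt,ce=cv2.connectedComponentsWithStats(m);i=l[int(cy),int(cx)];print(n,stt[i],ce[i]);return ce[i]
lc=blob(f,397/k,253/k,0,75,'lens');fc=blob(f,153/k,255/k,0,75,'filt')
print('lens',onz(f,lc,.052,st),'filt',onz(f,fc,.052,st))
p=W([(373,212),(428,218),(368,275),(421,280),(373,200),(428,205)],.02);print(p.round(4))
print('lens y-axis ang',ang(p[0],p[1]),ang(p[2],p[3]),ang(p[4],p[5]),'x',ang((p[2]+p[3]),(p[0]+p[1])))
q=W([(158,202),(209,228)],.02);print('filt yang',ang(q[0],q[1]),q.round(4))
q=W([(131,236),(125,263)],.052);
print('top check', onz(t,np.array((595,361))/k,.052),onz(t,np.array((485,366))/k,.052))
E
```

```text
lens [242 151  25  25 481] [253.73388773 163.24532225]
filt [ 83 153  26  22 358] [ 95.53351955 163.60893855]
lens [[ 0.48691094 -0.32278965  0.052     ]] filt [[ 0.48650142 -0.16095975  0.052     ]]
[[ 0.5109 -0.3062  0.02  ]
 [ 0.5067 -0.3445  0.02  ]
 [ 0.4657 -0.302   0.02  ]
 [ 0.4621 -0.3402  0.02  ]
 [ 0.5191 -0.3063  0.02  ]
 [ 0.5157 -0.3444  0.02  ]]
lens y-axis ang -96.13004023236371 -95.47022188885711 -95.070356128582 x -5.454103171526632
filt yang -118.17610114016252 [[ 0.518  -0.1562  0.02  ]
 [ 0.4997 -0.1903  0.02  ]]
top check [[ 0.48786563 -0.31678494  0.052     ]] [[ 0.48585569 -0.15561928  0.052     ]]
```

apply_moves --targets '[1,4.5,3,-45,-0.096,1,4.5,3,-90,-0.096,1,4.5,3,-135,-0.096,1,4.5,3,-170,-0.096,1,4.5,3,-190.5,-0.096]'

```text
time_s: 1.7
position: [0.4837, -0.3228, 0.0199]
ee_rot: [[0.995, -0.098, -0.005], [-0.098, -0.995, 0.003], [-0.005, -0.002, -1.0]]
contact_force: [0.1, -0.3, -0.4]
opening: 0.0879
grip_force: 0.0
```

apply_moves --targets '[0.3,0,0,0,0,0.3,0,0,0,0,0,0,0,0,0,0,0,0,0,0,0,0,0,0,0]'

```text
time_s: 2.2
position: [0.4882, -0.3232, 0.0254]
ee_rot: [[0.995, -0.095, 0.002], [-0.095, -0.995, -0.002], [0.002, 0.002, -1.0]]
contact_force: [0.3, 0.4, 0.2]
opening: 0.0502
grip_force: 0.0
```

apply_moves --targets '[0,0,0,0,0,0,0,0,0,0,0,0,0,5,0,0,0,0,20,0,0,0,0,50,0]'

```text
time_s: 2.7
position: [0.4846, -0.3204, 0.0717]
ee_rot: [[0.995, -0.095, -0.006], [-0.095, -0.995, 0.004], [-0.006, -0.004, -1.0]]
contact_force: [0.5, 0.6, -2.7]
opening: 0.0296
grip_force: 30.0
```

apply_moves --targets '[0,0,10,40,0.14,0,5,45,80,0.28,0,10,85,110,0.42,0,20,125,127,0.56,0,25,165,127,0.7]'

```text
time_s: 3.2
position: [0.515, -0.1566, 0.2061]
ee_rot: [[0.82, 0.573, 0.008], [0.573, -0.82, -0.002], [0.005, 0.007, -1.0]]
contact_force: [1.0, -0.6, -2.1]
opening: 0.0298
grip_force: 30.0
```

apply_moves --targets '[0,6,38,0,0.14,0,12,76,0,0.28,0,18,114,0,0.42,0,24,152,0,0.56,0,30,190,0,0.7]'

```text
time_s: 3.7
position: [0.5418, 0.0343, 0.2015]
ee_rot: [[0.257, 0.966, 0.0], [0.966, -0.257, -0.0], [0.0, 0.0, -1.0]]
contact_force: [1.2, 0.4, -2.4]
opening: 0.0298
grip_force: 30.0
```

apply_moves --targets '[0,5,35,0,0.14,0,10,70,0,0.28,0,13,100,0,0.39,0,13,109,0,0.39,0,13,109,0,0.39]'

```text
time_s: 4.2
position: [0.5547, 0.1427, 0.201]
ee_rot: [[-0.124, 0.992, -0.0], [0.992, 0.124, -0.0], [-0.0, -0.0, -1.0]]
contact_force: [0.0, -0.2, -3.9]
opening: 0.0298
grip_force: 30.0
```

```bash
python3 - <<'E'
from h import *
import pickle
st=robot.read_state();f=grab_frame('wrist');print(st['position'],st['contact_force'],np.round(st['ee_rot'],3),st['opening']);pickle.dump((st,f),open('f2.pkl','wb'));save(f,'w2.png',s=1.56)
E
```

```text
[0.55473201 0.14268369 0.20101431] [ 0.00461849 -0.23089861 -3.89968412] [[-0.124  0.992 -0.   ]
 [ 0.992  0.124 -0.   ]
 [-0.    -0.    -1.   ]] 0.029755783649890368
```

View pics/w2.png

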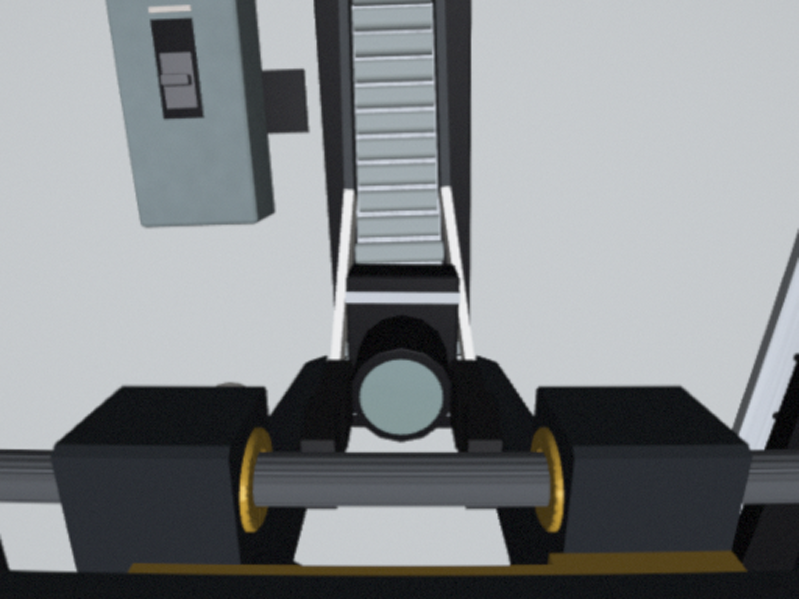

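Wrist view: the lane's inner edges run from x=352/434 at row 5 to 357/440 at row 210. The white rails start at (350,190) and (443,188). The held lens glass is at (401,397) and its front stripe runs (345,297)–(459,297). The switch ridge is at (175,79) and the mark at (170,9).

```bash
python3 - <<'E'
from h import *
import pickle
st,f=pickle.load(open('f2.pkl','rb'));k=1.5625
W=lambda p,z:onz(f,np.array(p)/k,z,st)
s14,c14=np.sin(np.radians(14)),np.cos(np.radians(14))
# lane plane: iterate origin (stop) and heading from rows
d=np.radians(-82.9)
def lane(px,m,d,h=0):
    u=np.array([np.cos(d)*c14,np.sin(d)*c14,s14]);n=np.array([-np.cos(d)*s14,-np.sin(d)*s14,c14])
    c,r=rays(f,np.array(px)/k,st);P0=np.array(m)+n*h
    return c+r*(((P0-c)@n)/(r@n))[:,None]
m=[.5544,.1407,.0823]
e=lane([(352,5),(434,5),(357,210),(440,210)],m,d)
a=(e[0]+e[1])/2;b=(e[2]+e[3])/2
print('w',np.linalg.norm(e[0]-e[1]),np.linalg.norm(e[2]-e[3]),'yaw',np.degrees(np.arctan2(*(b-a)[1::-1])),a,b)
r=lane([(351,190),(443,188)],m,d,.012);print('railstart',r,np.linalg.norm(r[0]-r[1]),'mid',r.mean(0))
mid=r.mean(0);u=np.array([np.cos(d)*c14,np.sin(d)*c14,s14]);print('mouth from railstart',mid+.05*u)
R=W([(175,79)],.057)[0];M=W([(170,9)],.05)[0];print('ridge',R,'mark',M)
p=st['position'];g=W([(401,397)],p[2]+.0285)[0];s_=W([(345,297),(459,297)],p[2]-.0035);print('glass-tcp',g-p,'stripe mid',s_.mean(0)-p,np.linalg.norm(s_[0]-s_[1]),np.degrees(np.arctan2(*(s_[1]-s_[0])[1::-1])))
E
```

```text
w 0.046519275555314335 0.047300810266502215 yaw -81.27043984186959 [0.53297202 0.28998768 0.04470347] [0.55008225 0.17855635 0.07280067]
railstart [[0.52290709 0.18721015 0.08218947]
 [0.57266037 0.19450494 0.08191789]] 0.05028594928508517 mid [0.54778373 0.19085754 0.08205368]
mouth from railstart [0.55378023 0.14271477 0.09414978]
ridge [0.41538718 0.23466758 0.057     ] mark [0.40891648 0.27204747 0.05      ]
glass-tcp [ 0.00159045 -0.0012773   0.0285    ] stripe mid [-0.00083014  0.02061329 -0.0035    ] 0.03961282126532903 7.147336361582734
```

apply_moves --targets '[0,-1,0,-30,0.02,0,-1,0,-60,0.02,0,-1,0,-75,0.02,0,-1,0,-82,0.02,0,-1,0,-84,0.02]'

```text
time_s: 4.75
position: [0.5539, 0.1408, 0.1163]
ee_rot: [[-0.142, 0.99, -0.001], [0.99, 0.142, -0.0], [-0.0, -0.001, -1.0]]
contact_force: [-0.3, 0.1, -3.1]
opening: 0.0297
grip_force: 30.0
```

apply_moves --targets '[0,0,0,-1,0,0,0,0,-2,0,0,0,0,-3,0,0,0,0,-4,0,0,0,0,-5,0]'

```text
time_s: 5.25
position: [0.5549, 0.142, 0.1126]
ee_rot: [[-0.144, 0.99, 0.002], [0.99, 0.144, 0.0], [0.0, 0.002, -1.0]]
contact_force: [0.3, 0.4, 0.1]
opening: 0.0301
grip_force: 30.0
```

apply_moves --targets '[0,0,0,-1,0,0,0,0,-2,0,0,0,0,-3,0,0,0,0,-4,0,0,0,0,-4,0]'

```text
time_s: 5.75
position: [0.5553, 0.1424, 0.109]
ee_rot: [[-0.144, 0.99, 0.003], [0.99, 0.144, 0.001], [0.001, 0.003, -1.0]]
contact_force: [-0.4, 1.4, 5.1]
opening: 0.0299
grip_force: 30.0
```

apply_moves --targets '[0,0,0,-1,0,0,0,0,-2,0,0,0,0,-3,0,0,0,0,-3,0,0,0,0,-3,0]'

```text
time_s: 6.25
position: [0.5557, 0.143, 0.1078]
ee_rot: [[-0.143, 0.99, 0.003], [0.99, 0.143, 0.002], [0.002, 0.004, -1.0]]
contact_force: [-3.1, 2.6, 14.4]
opening: 0.0297
grip_force: 30.0
```

```bash
python3 - <<'E'
from h import *
import pickle
st=robot.read_state();f=grab_frame('wrist');s=grab_frame('scene');print(st['position'],st['contact_force'],st['ft_torque'])
pickle.dump((st,f,s),open('f3.pkl','wb'))
a=f['color'][100:384,150:400,::-1];b=s['color'][90:200,230:350,::-1]
b=cv2.resize(b,None,fx=3.2,fy=3.2,interpolation=cv2.INTER_CUBIC);a=cv2.resize(a,None,fx=352/284,fy=352/284)
cv2.imwrite('pics/c3.png',np.hstack([a,b]))
E
```

```text
[0.55568091 0.14295821 0.10781912] [-3.13232003  2.56721713 14.35928945] [ 0.31402249  0.54072677 -0.04823364]
```

View pics/c3.png

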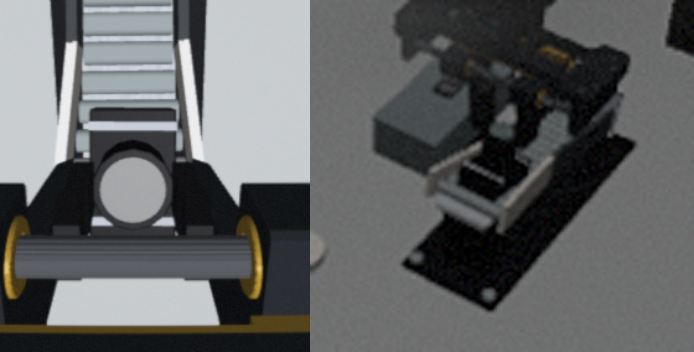

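apply_moves --targets '[0,0,0,-0.5,0,0,0,0,-1,0,0,0,0,-1.5,0,0,0,0,-2,0,0,0,0,-2,0]'

```text
time_s: 6.85
position: [0.5561, 0.1434, 0.1075]
ee_rot: [[-0.143, 0.99, 0.004], [0.99, 0.143, 0.003], [0.002, 0.005, -1.0]]
contact_force: [-6.6, 3.2, 21.1]
opening: 0.03
grip_force: 30.1
```

apply_moves --targets '[0,0,0,1,0,0,0,0,2.5,0,0,0,0,2.8,0,0.6,0,0,2.8,0,0.6,0,0,2.8,0]'

```text
time_s: 7.35
position: [0.5539, 0.1414, 0.1053]
ee_rot: [[-0.144, 0.99, -0.0], [0.99, 0.144, -0.0], [-0.0, -0.0, -1.0]]
contact_force: [0.5, 0.1, -0.2]
opening: 0.0435
grip_force: 0.0
```

apply_moves --targets '[0.6,0,0,0,0,0.6,0,0,20,0,0.6,0,0,50,0,0.6,0,0,95,0,0.6,0,0,95,0]'

```text
time_s: 7.85
position: [0.5582, 0.1424, 0.2071]
ee_rot: [[-0.143, 0.99, 0.011], [0.99, 0.143, 0.002], [0.001, 0.011, -1.0]]
contact_force: [1.2, 0.9, 0.3]
opening: 0.0527
grip_force: 0.0
```

```bash
python3 - <<'E'
from h import *
import pickle
st=robot.read_state();f=grab_frame('wrist');print(st['position'],st['contact_force'])
pickle.dump((st,f),open('f4.pkl','wb'));save(f,'w4.png',s=1.2)
E
```

```text
[0.55821684 0.14235254 0.20711613] [1.23498929 0.87773344 0.28359551]
```

View pics/w4.png

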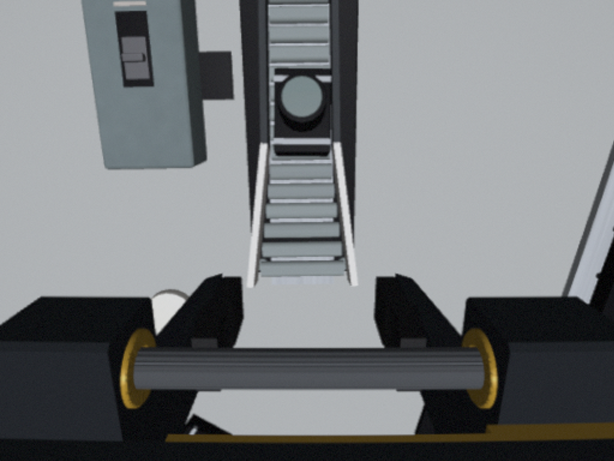

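The lens cassette is rolling down the lane. I'll go to the filter cassette.

apply_moves --targets '[1,-4,-20,0,-0.147,1,-9,-40,0,-0.294,1,-14,-60,0,-0.441,1,-18,-80,0,-0.588,1,-22,-100,0,-0.735]'

```text
time_s: 8.4
position: [0.5306, 0.0407, 0.1983]
ee_rot: [[0.562, 0.827, -0.004], [0.827, -0.562, -0.0], [-0.002, -0.003, -1.0]]
contact_force: [0.1, -1.1, -0.0]
opening: 0.0878
grip_force: 0.0
```

apply_moves --targets '[1,-4,-20,0,-0.147,1,-9,-40,0,-0.294,1,-14,-60,0,-0.441,1,-18,-80,0,-0.588,1,-22,-100,0,-0.735]'

```text
time_s: 8.9
position: [0.5086, -0.0591, 0.1984]
ee_rot: [[0.972, 0.236, -0.003], [0.236, -0.972, 0.0], [-0.003, -0.001, -1.0]]
contact_force: [-0.8, -0.9, 0.0]
opening: 0.0877
grip_force: 0.0
```

apply_moves --targets '[1,-8,-30,0,-0.147,1,-16,-60,0,-0.294,1,-24,-90,0,-0.441,1,-26,-104,0,-0.588,1,-26,-104,0,-0.735]'

```text
time_s: 9.4
position: [0.4824, -0.164, 0.1984]
ee_rot: [[0.878, -0.479, -0.003], [-0.479, -0.878, 0.001], [-0.003, 0.001, -1.0]]
contact_force: [0.3, 0.2, -0.4]
opening: 0.0883
grip_force: 0.0
```

```bash
python3 - <<'E'
from h import *
import pickle
st=robot.read_state();f=grab_frame('wrist');print(st['position'],np.round(st['ee_rot'],3))
pickle.dump((st,f),open('f5.pkl','wb'));save(f,'w5.png',(156,80,356,240),4)
p=st['position']
g=cv2.GaussianBlur(f['color'].max(2),(3,3),0);m=(g>75).astype(np.uint8)
c,l,stt,ce=cv2.connectedComponentsWithStats(m)
for i in range(1,c):
    if 80<stt[i][4]<3000: print(ce[i],stt[i],onz(f,ce[i],.052,st)[0].round(4))
E
```

```text
[ 0.48242349 -0.16396675  0.19835007] [[ 0.878 -0.479 -0.003]
 [-0.479 -0.878  0.001]
 [-0.003  0.001 -1.   ]]
[252.98507463 168.42537313] [240 160  26  17 402] [ 0.4865 -0.1612  0.052 ]
[ 64.66666667 220.97701149] [ 60 216  10  11  87] [0.531  0.0354 0.052 ]
[  2.87096774 239.53763441] [  0 231   9  16  93] [0.5461 0.1076 0.052 ]
[ 26.20833333 313.48214286] [ 21 283  16  56 336] [0.4626 0.1458 0.052 ]
[487.27605634 312.98309859] [477 282  17  57 355] [ 0.2127 -0.314   0.052 ]
```

View pics/w5.png

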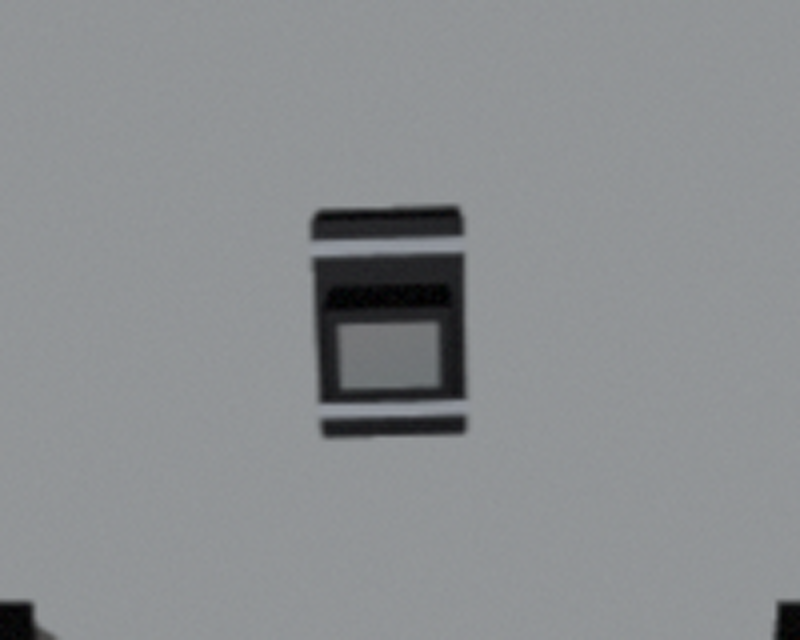

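The filter cassette is centred at (0.4865, -0.1612), its stripes turned about 1.8° from the tool. I'll grasp it.

apply_moves --targets '[1,4,2.8,-45,0.03,1,4,2.8,-90,0.03,1,4,2.8,-135,0.03,1,4,2.8,-160,0.03,1,4,2.8,-175,0.03]'

```text
time_s: 9.95
position: [0.4843, -0.1579, 0.0209]
ee_rot: [[0.897, -0.441, -0.007], [-0.441, -0.897, 0.003], [-0.008, 0.001, -1.0]]
contact_force: [0.4, 0.1, -0.7]
opening: 0.088
grip_force: 0.0
```

apply_moves --targets '[0.3,0,0,0,0,0.3,0,0,0,0,0,0,0,0,0,0,0,0,0,0,0,0,0,0,0]'

```text
time_s: 10.45
position: [0.4891, -0.1598, 0.0267]
ee_rot: [[0.896, -0.444, 0.002], [-0.444, -0.896, -0.001], [0.002, -0.0, -1.0]]
contact_force: [-0.5, -0.3, -0.3]
opening: 0.0503
grip_force: 0.0
```

apply_moves --targets '[0,0,0,0,0,0,0,0,0,0,0,0,0,5,0,0,0,0,20,0,0,0,0,50,0]'

```text
time_s: 10.95
position: [0.485, -0.1582, 0.0731]
ee_rot: [[0.896, -0.444, -0.007], [-0.444, -0.896, 0.003], [-0.007, 0.001, -1.0]]
contact_force: [0.2, -0.9, -1.8]
opening: 0.0301
grip_force: 30.0
```

apply_moves --targets '[0,0,5,40,0.145,0,4,20,80,0.29,0,9,40,110,0.435,0,14,60,127,0.58,0,20,80,127,0.725]'

```text
time_s: 11.45
position: [0.5101, -0.0791, 0.2062]
ee_rot: [[0.964, 0.267, 0.006], [0.267, -0.964, -0.001], [0.005, 0.003, -1.0]]
contact_force: [0.4, 0.4, -2.2]
opening: 0.0302
grip_force: 30.0
```

apply_moves --targets '[0,5,23,0,0.145,0,10,46,0,0.29,0,15,69,0,0.435,0,20,92,0,0.58,0,25,115,0,0.725]'

```text
time_s: 11.95
position: [0.5325, 0.0365, 0.2019]
ee_rot: [[0.544, 0.839, -0.001], [0.839, -0.544, 0.0], [-0.001, -0.001, -1.0]]
contact_force: [0.0, 0.1, -2.7]
opening: 0.0301
grip_force: 30.0
```

apply_moves --targets '[0,6,27,0,0.145,0,12,54,0,0.29,0,18,81,0,0.435,0,23,108,0,0.58,0,23,108,0,0.726]'

```text
time_s: 12.45
position: [0.5558, 0.1466, 0.2019]
ee_rot: [[-0.153, 0.988, -0.001], [0.988, 0.153, 0.002], [0.002, -0.001, -1.0]]
contact_force: [-0.9, -0.8, -2.7]
opening: 0.0303
grip_force: 30.0
```

```bash
python3 - <<'E'
from h import *
import pickle
st=robot.read_state();f=grab_frame('wrist');print(st['position'],st['contact_force'],np.round(st['ee_rot'],3)[0]);pickle.dump((st,f),open('f6.pkl','wb'));save(f,'w6.png',s=1.56)
E
```

```text
[0.5558379  0.14659865 0.201867  ] [-0.89657889 -0.83657917 -2.72629753] [-0.153  0.988 -0.001]
```

View pics/w6.png

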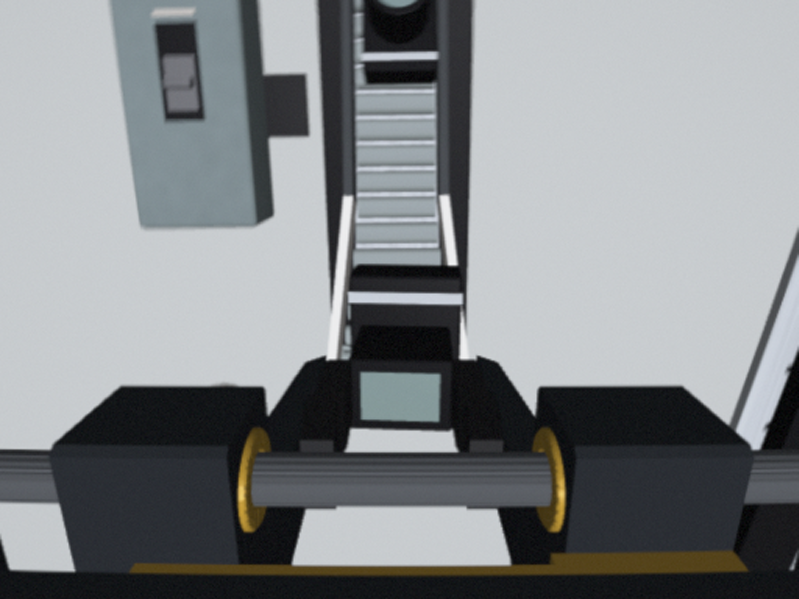

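The lens cassette sits at the stop, with its uphill edge at row 80. The filter cassette is over the mouth and aligned, so I'll lower it.

apply_moves --targets '[0,0,-2,-30,-0.01,0,0,-2,-60,-0.01,0,0,-2,-75,-0.01,0,0,-2,-82,-0.01,0,0,-2,-84,-0.01]'

```text
time_s: 13.0
position: [0.5557, 0.1412, 0.1178]
ee_rot: [[-0.133, 0.991, -0.001], [0.991, 0.133, -0.0], [-0.0, -0.001, -1.0]]
contact_force: [-1.0, -0.1, -3.2]
opening: 0.0304
grip_force: 30.0
```

apply_moves --targets '[0,0,0,-1,0,0,0,0,-2,0,0,0,0,-3,0,0,0,0,-4,0,0,0,0,-5,0]'

```text
time_s: 13.5
position: [0.5571, 0.1417, 0.1146]
ee_rot: [[-0.135, 0.991, 0.002], [0.991, 0.135, 0.0], [0.0, 0.002, -1.0]]
contact_force: [0.3, 1.3, 1.3]
opening: 0.0302
grip_force: 30.0
```

apply_moves --targets '[0,0,0,-1,0,0,0,0,-2,0,0,0,0,-3,0,0,0,0,-4,0,0,0,0,-5,0]'

```text
time_s: 14.0
position: [0.5578, 0.1427, 0.1111]
ee_rot: [[-0.134, 0.991, 0.004], [0.991, 0.134, 0.002], [0.002, 0.004, -1.0]]
contact_force: [-2.3, 3.5, 11.0]
opening: 0.0302
grip_force: 30.0
```

apply_moves --targets '[0,-1,0,-1,0,0,-1,0,-2,0,0,-1,0,-3,0,0,-1,0,-4,0,0,-1,0,-4,0]'

```text
time_s: 14.5
position: [0.5588, 0.1435, 0.109]
ee_rot: [[-0.134, 0.991, 0.008], [0.991, 0.134, 0.004], [0.002, 0.008, -1.0]]
contact_force: [-0.4, 5.0, 14.2]
opening: 0.0306
grip_force: 30.0
```

apply_moves --targets '[0,0,0,-1,0,0,0,0,-1.5,0,0,0,0,-2,0,0,0,0,-2.5,0,0,0,0,-2.5,0]'

```text
time_s: 15.0
position: [0.5593, 0.1439, 0.1084]
ee_rot: [[-0.134, 0.991, 0.009], [0.991, 0.134, 0.004], [0.003, 0.01, -1.0]]
contact_force: [-3.9, 4.1, 22.9]
opening: 0.0302
grip_force: 30.0
```

```bash
python3 - <<'E'
from h import *
import pickle
st=robot.read_state();f=grab_frame('wrist')
st3,f3,_=pickle.load(open('f3.pkl','rb'))
o=np.hstack([x['color'][100:300,150:380,::-1] for x in (f3,f)])
cv2.imwrite('pics/c7.png',cv2.resize(o,None,fx=1.7,fy=1.7));print(st['contact_force'],st['position'])
E
```

```text
[-3.87396275  4.12494298 22.94193155] [0.55932511 0.14390631 0.10843394]
```

View pics/c7.png

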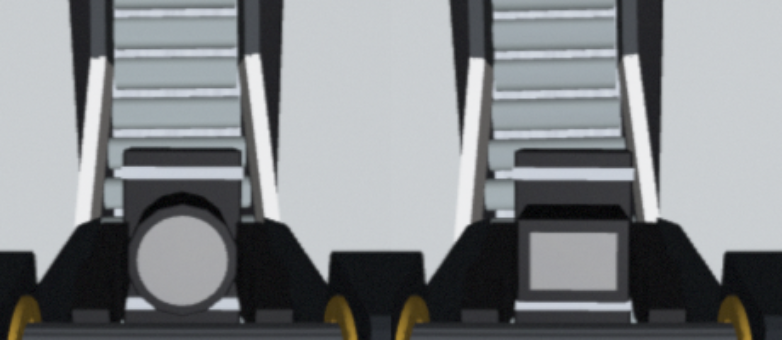

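The filter cassette is tilted onto the rollers as the lens one was, but sits about 3 mm toward the far rail. I'll relieve the load, centre it and release.

apply_moves --targets '[0,0,0,2,0,0,-2,0,4,0,0,-4,0,4.4,0,0,-4,0,4.4,0,0,-4,0,4.4,0]'

```text
time_s: 15.55
position: [0.5536, 0.1426, 0.1089]
ee_rot: [[-0.135, 0.991, 0.005], [0.991, 0.135, 0.002], [0.001, 0.006, -1.0]]
contact_force: [0.3, 3.9, 7.8]
opening: 0.0306
grip_force: 30.0
```

apply_moves --targets '[0.6,0,0,0,0,0.6,0,0,0,0,0.6,0,0,0,0,0.6,0,0,10,0,0.6,0,0,40,0]'

```text
time_s: 16.05
position: [0.548, 0.1407, 0.1433]
ee_rot: [[-0.134, 0.991, -0.008], [0.991, 0.134, -0.002], [-0.001, -0.008, -1.0]]
contact_force: [-0.7, -0.5, 0.1]
opening: 0.0528
grip_force: 0.0
```

apply_moves --targets '[0.6,0,0,40,0,0.6,0,0,55,0,0.6,0,0,55,0,0.6,0,0,55,0,0.6,0,0,55,0]'

```text
time_s: 16.55
position: [0.5497, 0.1411, 0.1991]
ee_rot: [[-0.135, 0.991, -0.004], [0.991, 0.135, -0.001], [-0.0, -0.004, -1.0]]
contact_force: [0.2, -0.5, -0.7]
opening: 0.0528
grip_force: 0.0
```

apply_moves --targets '[0.6,0,0,0,0,0.6,0,0,0,0,0.6,0,0,0,0,0.6,0,0,0,0,0.6,0,0,0,0]'

```text
time_s: 17.05
position: [0.5512, 0.1415, 0.2013]
ee_rot: [[-0.135, 0.991, -0.0], [0.991, 0.135, -0.0], [-0.0, -0.0, -1.0]]
contact_force: [0.3, 0.2, -0.3]
opening: 0.053
grip_force: 0.0
```

```bash
python3 - <<'E'
from h import *
import pickle
st=robot.read_state();f=grab_frame('wrist');print(st['position'],st['contact_force'],np.round(st['ee_rot'],3)[0]);pickle.dump((st,f),open('f8.pkl','wb'));save(f,'w8.png',(0,0,512,250),1.56)
E
```

```text
[0.55115656 0.14147735 0.20129515] [ 0.28404701  0.2090251  -0.3137769 ] [-0.135  0.991 -0.   ]
```

View pics/w8.png

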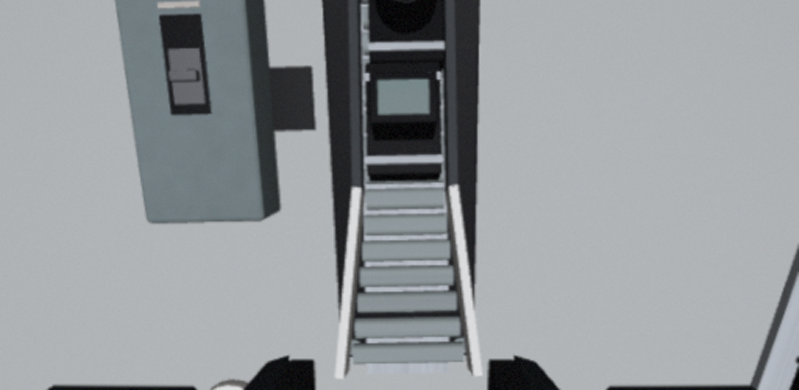

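The filter cassette rests behind the lens one, with its stripe at row 159. The switch ridge is at (183,75), spanning columns 168–198, with the mark at (179,5). Next I'll compute the switch position.

```bash
python3 - <<'E'
from h import *
import pickle
for n,px in (('f2.pkl',[(175,79)]),('f8.pkl',[(183,75)])):
    st,f=pickle.load(open(n,'rb'));print(onz(f,np.array(px)/1.5625,.057,st),st['position'])
st,f=pickle.load(open('f8.pkl','rb'))
print('plate/slot corners',onz(f,np.array([(160,15),(200,15),(170,115),(211,113)])/1.5625,.05,st).round(4).tolist())
t,s=pickle.load(open('f0.pkl','rb'))
print('top view ridge',onz(t,np.array([(200,457)])/4.8+[95,175],.057))
# local column profile to pin the ridge
g=cv2.cvtColor(f['color'],cv2.COLOR_RGB2GRAY)[36:64,104:134];print(g)
E
```

```text
[[0.41538718 0.23466758 0.057     ]] [0.55473201 0.14268369 0.20101431]
[[0.4152565  0.23476028 0.057     ]] [0.55115656 0.14147735 0.20129515]
plate/slot corners [[0.3983, 0.2656, 0.05], [0.421, 0.2684, 0.05], [0.4054, 0.2121, 0.05], [0.4295, 0.2163, 0.05]]
top view ridge [[0.4144246  0.23416423 0.057     ]]
[[104  63  35  41  82 100 104 103 102 104 105 104 104 103 104 106 104 104
  105 106 104 106 105  99  57  34  35  64 118 123]
 [109  76  37  39  79  99 103 102 102 103 104 104 103 103 103 103 105 103
  104 104 107 106 104  99  68  37  35  67 118 122]
 [116  86  40  37  73  97 103 103 104 103 103 104 104 103 104 103 104 105
  103 104 104 105 105  99  69  37  32  67 113 122]
 [120  90  41  37  71  95 100 103 103 102 103 103 104 101 105 104 105 107
  104 106 105 105 104 101  72  37  33  56  98 121]
 [120  94  46  35  61  90 102 103 103 104 103 104 103 103 103 104 104 105
  103 104 105 105 104 103  86  44  35  49  88 120]
 [120  90  47  32  59  91 104 103 103 103 103 103 104 102 106 103 106 105
  104 104 103 104 105 102  94  43  33  52  88 120]
 [120  96  59  32  50  89 102 103 104 1
[... 2011 characters left out ...]
104 102 104 103 106 105
  105 105 104 105 106 105 105 104  85  41  37  61]
 [123 125 119 108  57  32  45  95 104 104 104 104 103 105 104 105 101 104
  105 105 104 105 104 105 106 104  87  43  33  53]
 [126 121 122 116  62  31  41  89 103 103 103 103 102 104 104 104 105 105
  106 104 104 105 104 106 105 104  87  48  33  50]
 [125 124 123 118  68  31  40  78 102 104 104 104 104 104 102 104 105 104
  106 105 105 106 106 104 105 105  91  59  35  43]
 [124 123 125 119  72  36  37  69  99 103 101 103 103 104 106 103 104 104
  104 106 106 104 105 106 105 104  91  62  36  43]
 [125 125 123 119  78  37  38  67 100 102 104 104 104 103 104 105 104 105
  104 104 105 105 105 105 106 104  93  61  35  45]]
```

apply_moves --targets '[0,-26,10,0,0.145,0,-52,20,0,0.29,0,-78,30,0,0.435,0,-104,40,0,0.58,0,-131,50,0,0.725]'

```text
time_s: 17.6
position: [0.4193, 0.1918, 0.2015]
ee_rot: [[-0.762, 0.648, 0.0], [0.648, 0.761, 0.0], [-0.0, 0.0, -1.0]]
contact_force: [0.1, 0.3, -0.2]
opening: 0.0149
grip_force: 0.0
```

apply_moves --targets '[0,0,4,0,0.145,0,0,8,0,0.29,0,0,8,0,0.435,0,0,8,0,0.58,0,0,8,0,0.725]'

```text
time_s: 18.1
position: [0.4202, 0.1996, 0.2017]
ee_rot: [[-1.0, -0.02, 0.0], [-0.02, 1.0, 0.0], [-0.0, 0.0, -1.0]]
contact_force: [-0.4, -0.4, -0.2]
opening: 0.0005
grip_force: 0.0
```

apply_moves --targets '[0,0,0,-35,0.121,0,0,0,-70,0.121,0,0,0,-95,0.121,0,0,0,-115,0.121,0,0,0,-120,0.121]'

```text
time_s: 18.6
position: [0.4182, 0.1987, 0.079]
ee_rot: [[-0.991, -0.135, -0.004], [-0.135, 0.991, -0.002], [0.004, -0.001, -1.0]]
contact_force: [-0.9, 0.1, -0.4]
opening: 0.0003
grip_force: 0.0
```

```bash
python3 - <<'E'
from h import *
st=robot.read_state();st=robot.read_state();print(st['position'],st['contact_force'],np.round(st['ee_rot'],3)[0],st['opening'])
d=np.radians(-81.9);u=np.array([np.cos(d),np.sin(d)]);v=np.array([-u[1],u[0]])
r=np.array(st['position'][:2])-[.4148,.235];print('along,across mm',r@u*1e3,r@v*1e3)
E
```

```text
[0.41816754 0.19865281 0.07903178] [-0.93064037  0.10001813 -0.3715604 ] [-0.991 -0.135 -0.004] 0.00032401316183167724
along,across mm 36.45906724509181 -1.7874216674269945
```

apply_moves --targets '[0,0,0,-10,0,0,0,0,-18,0,0,0,0,-24,0,0,0,0,-27.5,0,0,0,0,-27.5,0]'

```text
time_s: 19.1
position: [0.4201, 0.1994, 0.0537]
ee_rot: [[-0.991, -0.135, -0.0], [-0.135, 0.991, -0.0], [0.0, -0.0, -1.0]]
contact_force: [-0.1, -0.1, -0.6]
opening: 0.0008
grip_force: 0.0
```

apply_moves --targets '[0,-0.4,3,0,0,0,-0.8,6,0,0,0,-1.2,9,0,0,0,-1.6,11,0,0,0,-1.6,11,0,0]'

```text
time_s: 19.6
position: [0.4186, 0.2109, 0.0541]
ee_rot: [[-0.991, -0.135, 0.0], [-0.135, 0.991, 0.0], [-0.0, 0.0, -1.0]]
contact_force: [0.3, 0.1, 0.3]
opening: 0.0006
grip_force: 0.0
```

apply_moves --targets '[0,-0.2,1.5,0,0,0,-0.4,3,0,0,0,-0.7,5,0,0,0,-0.9,6.5,0,0,0,-0.9,6.5,0,0]'

```text
time_s: 20.1
position: [0.4176, 0.2172, 0.0539]
ee_rot: [[-0.991, -0.135, 0.0], [-0.135, 0.991, 0.0], [-0.0, 0.0, -1.0]]
contact_force: [-0.7, -0.1, -0.7]
opening: 0.0007
grip_force: 0.0
```

apply_moves --targets '[0,-0.2,1,0,0,0,-0.3,2,0,0,0,-0.4,3,0,0,0,-0.6,4,0,0,0,-0.7,5,0,0]'

```text
time_s: 20.6
position: [0.4169, 0.2221, 0.0539]
ee_rot: [[-0.991, -0.135, 0.0], [-0.135, 0.991, 0.0], [-0.0, 0.0, -1.0]]
contact_force: [0.6, 0.4, 0.2]
opening: 0.0005
grip_force: 0.0
```

apply_moves --targets '[0,-0.2,1,0,0,0,-0.3,2,0,0,0,-0.4,3,0,0,0,-0.6,4,0,0,0,-0.7,5,0,0]'

```text
time_s: 21.1
position: [0.4162, 0.227, 0.0539]
ee_rot: [[-0.991, -0.135, -0.0], [-0.135, 0.991, -0.0], [0.0, -0.0, -1.0]]
contact_force: [-0.8, -0.2, 0.6]
opening: 0.0003
grip_force: 0.0
```

apply_moves --targets '[0,-0.2,1,0,0,0,-0.3,2,0,0,0,-0.4,3,0,0,0,-0.4,3,0,0,0,-0.4,3,0,0]'

```text
time_s: 21.6
position: [0.4159, 0.23, 0.0539]
ee_rot: [[-0.991, -0.135, 0.0], [-0.135, 0.991, -0.0], [-0.0, -0.0, -1.0]]
contact_force: [-0.7, -0.6, -0.1]
opening: 0.0004
grip_force: 0.0
```

```bash
python3 - <<'E'
from h import *
import pickle
st=robot.read_state();f=grab_frame('wrist');t=grab_frame('top');pickle.dump((st,f,t),open('f9.pkl','wb'));print(st['position'],st['contact_force'])
print('mark/tip px',proj(f,[[.4148,.235,.057],[.409,.272,.05],list(st['position'])],st).round(1))
g=cv2.cvtColor(f['color'],cv2.COLOR_RGB2GRAY)
u,v=proj(f,[[.4148,.235,.057]],st)[0].astype(int)
print(g[max(0,v-24):v+26:2,max(0,u-50):u+50:3])
E
```

```text
[0.41586298 0.23000574 0.0539384 ] [-0.69806055 -0.56499829 -0.14893397]
mark/tip px [[267.  227.1]
 [333.4 221. ]
 [257.5 225.6]]
[[136 137 137 137  98  51  51  52  46  46  46  47  45  43  43  41  44  47
   45  45  45  44  48  45  46  43  42  45  43  44  43  44  44  41]
 [137 136 137 135  98  39  42  44  42  43  42  42  43  42  45  42  43  43
   41  45  44  42  45  44  45  45  44  44  42  41  45  40  41  44]
 [135 136 135 135 102  41  40  43  67  69  68  68  82  83  84  83  92 100
   99 100 103 117 116 115 114 117  63  42  44  42  41  43  39  40]
 [135 135 134 135 102  40  42  39 120 121 124 124 124 123 124 120 102  87
   97 123 123 123 124 123 124 122  64  43  43  43  46  43  41  39]
 [135 135 136 136 103  40  40  41 116 123 122 122 121 123 122  77  44  46
   48 121 125 123 122 124 122 123  65  44  41  41  42  42  43  41]
 [135 136 135 135 110  36  39  42 111 121 123 121 123 122 122  80  92  92
   91 122 122 121 122 123 123 123  55  43  39  40  39  41  40  42]
 [135 137 135 134 111  38  38  39 111 120 123 121 123 121 121 105 120 123
  119 122 122 123 122 121 120 122  54  40  39  41
[... 1856 characters left out ...]
 132  99  13  15  17  20  18  18  17  17  11  15  23  49  12  14  13
   11  12  19  20  18  19  18  49 135 134 136 137 137 137 137 135]
 [133 135  48  14  19  15  14  16  15  15   6  18  17  21  51  13  14  14
   16  15  19  18  15  17  15  26 134 135 135 137 138 137 136 137]
 [105 102  22  15  17  16  15  20  17  20  15   9  12  27  53  14  16  14
   15  14  18  17  19  19  17  14  96 103 104 105 105 103 104 103]
 [ 14  19  23  17  22  19  14  19  15  13  13  13  15  24  51  17  15  11
   12  10  15  19  12  22  15  16  21  18  17  18  22  19  16  19]
 [ 21  17  18  19  17  20  16  18  18  12  17  15  17  24  51  20  12  16
   15  15  15  20  15  18  11  16  21  16  16  15  21  16  17  22]]
```

```bash
python3 - <<'E'
from h import *
import pickle
st,f,t=pickle.load(open('f9.pkl','rb'));R=np.array(st['ee_rot']);p=np.array(st['position'])
for x in (.009,.005,0):
  for h in (0,.005,.01,.015,.02,.03):
    print(x,h,proj(f,[p+R@[x,y,-h] for y in (-.0175,-.013,.013,.0175)],st).round(0).tolist())
print('ridge pts',proj(f,[[.4148,.235,.057]]+np.array([[0,0,0],[-.008,-.001,0],[.008,.001,0]]),st).round(0).tolist())
st,f=pickle.load(open('f1.pkl','rb'));R=np.array(st['ee_rot']);p=np.array(st['position'])
print('open: inner edge x',[proj(f,[p+R@[.009,s*.044,-h] for s in (-1,1)],st).round(0).tolist() for h in (0,.01,.02)], 'seen inner 258/1.56=165, 547/1.56=350, row 229-262')
E
```

```text
0.009 0 [[225.0, 210.0], [234.0, 210.0], [282.0, 210.0], [290.0, 210.0]]
0.009 0.005 [[224.0, 213.0], [233.0, 213.0], [282.0, 213.0], [291.0, 213.0]]
0.009 0.01 [[223.0, 217.0], [232.0, 217.0], [283.0, 217.0], [292.0, 217.0]]
0.009 0.015 [[222.0, 220.0], [232.0, 220.0], [284.0, 220.0], [293.0, 220.0]]
0.009 0.02 [[221.0, 224.0], [231.0, 224.0], [284.0, 224.0], [294.0, 224.0]]
0.009 0.03 [[219.0, 232.0], [229.0, 232.0], [286.0, 232.0], [296.0, 232.0]]
0.005 0 [[225.0, 217.0], [234.0, 217.0], [281.0, 217.0], [290.0, 217.0]]
0.005 0.005 [[225.0, 220.0], [233.0, 220.0], [282.0, 220.0], [291.0, 220.0]]
0.005 0.01 [[224.0, 224.0], [232.0, 224.0], [283.0, 224.0], [291.0, 224.0]]
0.005 0.015 [[223.0, 228.0], [232.0, 228.0], [284.0, 228.0], [292.0, 228.0]]
0.005 0.02 [[222.0, 232.0], [231.0, 232.0], [284.0, 232.0], [294.0, 232.0]]
0.005 0.03 [[220.0, 240.0], [229.0, 240.0], [286.0, 240.0], [296.0, 240.0]]
0 0 [[226.0, 226.0], [234.0, 226.0], [281.0, 226.0], [289.0, 226.0]]
0 0.005 [[225.0, 229.0], [233.0, 229.0], [282.0, 229.0], [290.0, 229.0]]
0 0.01 [[224.0, 233.0], [233.0, 233.0], [283.0, 233.0], [291.0, 233.0]]
0 0.015 [[223.0, 237.0], [232.0, 237.0], [283.0, 237.0], [292.0, 237.0]]
0 0.02 [[222.0, 241.0], [231.0, 241.0], [284.0, 241.0], [293.0, 241.0]]
0 0.03 [[220.0, 250.0], [230.0, 250.0], [286.0, 250.0], [295.0, 250.0]]
ridge pts [[267.0, 227.0], [267.0, 213.0], [267.0, 241.0]]
open: inner edge x [[[176.0, 215.0], [337.0, 216.0]], [[171.0, 222.0], [342.0, 222.0]], [[166.0, 230.0], [347.0, 230.0]]] seen inner 258/1.56=165, 547/1.56=350, row 229-262
```

The wrist image puts the fingertips about 20 mm above the stated TCP. The lack of force over the ridge agrees with that. I'll back off and lower until I feel the box top.

apply_moves --targets '[0,1,-7,0,0,0,2,-14,0,0,0,3,-21,0,0,0,4,-28,0,0,0,4,-28,0,0]'

```text
time_s: 22.2
position: [0.4199, 0.2009, 0.0539]
ee_rot: [[-0.991, -0.134, -0.0], [-0.134, 0.991, -0.0], [0.0, -0.0, -1.0]]
contact_force: [-0.2, -0.0, -0.0]
opening: 0.0005
grip_force: 0.0
```

apply_moves --targets '[0,0,0,-1,0,0,0,0,-2,0,0,0,0,-3,0,0,0,0,-4,0,0,0,0,-5,0]'

```text
time_s: 22.7
position: [0.4198, 0.2022, 0.0488]
ee_rot: [[-0.991, -0.135, -0.0], [-0.135, 0.991, -0.0], [0.0, -0.0, -1.0]]
contact_force: [0.6, 0.0, 0.2]
opening: 0.0007
grip_force: 0.0
```

apply_moves --targets '[0,0,0,-1,0,0,0,0,-2,0,0,0,0,-3,0,0,0,0,-4,0,0,0,0,-5,0]'

```text
time_s: 23.2
position: [0.4198, 0.202, 0.0438]
ee_rot: [[-0.991, -0.135, -0.0], [-0.135, 0.991, -0.0], [0.0, 0.0, -1.0]]
contact_force: [-0.5, 0.2, 0.2]
opening: 0.0002
grip_force: 0.0
```

apply_moves --targets '[0,0,0,-1,0,0,0,0,-2,0,0,0,0,-3,0,0,0,0,-3,0,0,0,0,-3,0]'

```text
time_s: 23.7
position: [0.4198, 0.202, 0.0409]
ee_rot: [[-0.991, -0.135, -0.0], [-0.135, 0.991, -0.0], [0.0, -0.0, -1.0]]
contact_force: [-0.4, 0.0, 0.8]
opening: 0.0005
grip_force: 0.0
```

apply_moves --targets '[0,0,0,-1,0,0,0,0,-2,0,0,0,0,-3,0,0,0,0,-3,0,0,0,0,-3,0]'

```text
time_s: 24.2
position: [0.4198, 0.202, 0.0379]
ee_rot: [[-0.991, -0.135, -0.0], [-0.135, 0.991, -0.0], [0.0, -0.0, -1.0]]
contact_force: [0.3, -0.1, -0.3]
opening: 0.0005
grip_force: 0.0
```

apply_moves --targets '[0,0,0,-0.5,0,0,0,0,-1,0,0,0,0,-1.5,0,0,0,0,-2,0,0,0,0,-2,0]'

```text
time_s: 24.7
position: [0.4198, 0.2019, 0.0358]
ee_rot: [[-0.991, -0.135, -0.0], [-0.135, 0.991, -0.0], [0.0, -0.0, -1.0]]
contact_force: [-0.3, -0.8, -0.3]
opening: 0.0004
grip_force: 0.0
```

apply_moves --targets '[0,0,0,-0.5,0,0,0,0,-1,0,0,0,0,-1.5,0,0,0,0,-2,0,0,0,0,-2,0]'

```text
time_s: 25.2
position: [0.4198, 0.202, 0.0338]
ee_rot: [[-0.991, -0.135, -0.0], [-0.135, 0.991, -0.0], [0.0, -0.0, -1.0]]
contact_force: [0.4, 0.5, -0.1]
opening: 0.0007
grip_force: 0.0
```

apply_moves --targets '[0,0,0,-0.4,0,0,0,0,-0.8,0,0,0,0,-1.2,0,0,0,0,-1.5,0,0,0,0,-1.5,0]'

```text
time_s: 25.7
position: [0.4198, 0.2019, 0.0323]
ee_rot: [[-0.991, -0.135, -0.0], [-0.135, 0.991, -0.0], [0.0, -0.0, -1.0]]
contact_force: [0.1, -0.1, 0.3]
opening: 0.0006
grip_force: 0.0
```

apply_moves --targets '[0,-0.4,3,0,0,0,-0.8,6,0,0,0,-1.2,9,0,0,0,-1.6,11,0,0,0,-1.6,11,0,0]'

```text
time_s: 26.2
position: [0.4182, 0.2133, 0.0324]
ee_rot: [[-0.991, -0.135, 0.0], [-0.135, 0.991, 0.0], [-0.0, 0.0, -1.0]]
contact_force: [-0.5, 0.8, 0.9]
opening: 0.0007
grip_force: 0.0
```

apply_moves --targets '[0,-0.2,1.5,0,0,0,-0.4,3,0,0,0,-0.6,4.5,0,0,0,-0.8,6,0,0,0,-0.8,6,0,0]'

```text
time_s: 26.7
position: [0.4175, 0.2191, 0.0324]
ee_rot: [[-0.991, -0.135, 0.0], [-0.135, 0.991, 0.0], [-0.0, 0.0, -1.0]]
contact_force: [0.7, 0.5, 0.7]
opening: 0.0005
grip_force: 0.0
```

apply_moves --targets '[0,-0.1,1,0,0,0,-0.3,2,0,0,0,-0.4,3,0,0,0,-0.6,4,0,0,0,-0.6,4,0,0]'

```text
time_s: 27.2
position: [0.4169, 0.2229, 0.0324]
ee_rot: [[-0.991, -0.135, 0.0], [-0.135, 0.991, -0.0], [-0.0, -0.0, -1.0]]
contact_force: [1.0, -0.2, 0.1]
opening: 0.0005
grip_force: 0.4
```

apply_moves --targets '[0,-0.1,1,0,0,0,-0.3,2,0,0,0,-0.4,3,0,0,0,-0.4,3,0,0,0,-0.4,3,0,0]'

```text
time_s: 27.7
position: [0.4164, 0.2259, 0.0324]
ee_rot: [[-0.991, -0.135, -0.0], [-0.135, 0.991, -0.0], [0.0, -0.0, -1.0]]
contact_force: [0.5, -3.0, 0.5]
opening: 0.0005
grip_force: 1.2
```

apply_moves --targets '[0,-0.1,1,0,0,0,-0.3,2,0,0,0,-0.4,3,0,0,0,-0.6,4,0,0,0,-0.6,4,0,0]'

```text
time_s: 28.2
position: [0.4159, 0.2305, 0.0325]
ee_rot: [[-0.991, -0.135, 0.0], [-0.135, 0.991, 0.001], [-0.0, 0.001, -1.0]]
contact_force: [0.6, 0.8, 0.2]
opening: 0.0007
grip_force: 0.0
```

apply_moves --targets '[0,-0.1,1,0,0,0,-0.3,2,0,0,0,-0.4,3,0,0,0,-0.6,4,0,0,0,-0.6,4,0,0]'

```text
time_s: 28.7
position: [0.4153, 0.2341, 0.0324]
ee_rot: [[-0.991, -0.135, 0.0], [-0.135, 0.991, 0.0], [-0.0, 0.0, -1.0]]
contact_force: [0.2, -0.6, 0.0]
opening: 0.0004
grip_force: 0.0
```

The switch snapped over. I'll follow it gently to the end to make sure, then lift away.

apply_moves --targets '[0,-0.1,1,0,0,0,-0.2,1.5,0,0,0,-0.3,2,0,0,0,-0.4,3,0,0,0,-0.4,3,0,0]'

```text
time_s: 29.2
position: [0.4151, 0.2371, 0.0328]
ee_rot: [[-0.991, -0.135, 0.0], [-0.135, 0.991, 0.0], [-0.0, 0.0, -1.0]]
contact_force: [-0.3, -2.4, 3.0]
opening: 0.0004
grip_force: 1.9
```

apply_moves --targets '[0,0.4,-3,0,0,0,0.8,-6,0,0,0,0.8,-6,20,0,0,0.8,-6,60,0,0,0.8,-6,100,0]'

```text
time_s: 29.7
position: [0.4143, 0.2303, 0.1321]
ee_rot: [[-0.991, -0.135, -0.003], [-0.135, 0.991, -0.001], [0.003, -0.001, -1.0]]
contact_force: [1.5, -0.3, -0.7]
opening: -0.0
grip_force: 0.0
```

apply_moves --targets '[0,0,-30,40,0,0,0,-40,60,0,0,0,-40,60,0,0,0,-40,60,0,0,0,-40,60,0]'

```text
time_s: 30.2
position: [0.4144, 0.1909, 0.1902]
ee_rot: [[-0.991, -0.135, -0.003], [-0.135, 0.991, -0.001], [0.003, -0.0, -1.0]]
contact_force: [0.5, -0.6, -1.2]
opening: 0.0008
grip_force: 0.0
```

```bash
python3 - <<'E'
from h import *
import pickle
st=robot.read_state();f=grab_frame('wrist');t=grab_frame('top');s=grab_frame('scene');print(st['position'],st['contact_force'])
pickle.dump((st,f,t,s),open('f10.pkl','wb'))
st8,f8=pickle.load(open('f8.pkl','rb'))
d=np.radians(-81.9);u=np.array([np.cos(d),np.sin(d),0]);v=np.array([-u[1],u[0],0])
R=np.array([.4148,.235,.0505])
# brightness along switch axis, at plate edge line (across 7 mm), box-top height: plate bright, slot dark
for n,ff,ss in (('before',f8,st8),('after',f,st)):
    g=cv2.cvtColor(ff['color'],cv2.COLOR_RGB2GRAY).astype(np.float32)
    for a in (-.006,.004):
        P=np.array([R+u*k*.001+v*a for k in range(-45,30,2)]);px=proj(ff,P,ss).astype(np.float32)
        print(n,a,px[0],cv2.remap(g,px[None],None,cv2.INTER_LINEAR)[0].astype(int))
t0=pickle.load(open('f0.pkl','rb'))[0]
df=np.abs(t['color'].astype(int)-t0['color']).max(2)>40
c,l,sts,ce=cv2.connectedComponentsWithStats(df.astype(np.uint8))
for i in range(1,c):
    if sts[i][4]>8: print('changed',ce[i].round(),sts[i][4],onz(t,ce[i],.05)[0].round(3))
E
```

```text
[0.41437253 0.19090663 0.19022654] [ 0.49541416 -0.59908686 -1.15022654]
before -0.006 [107.28923    -6.1541862] [  0   0   0 166 176 122  84  27  29  28  29  26  28  28  29  69 103 102
 103 103 103  99 102  97  79 103 102 103 102 103  74  29  28  77 121 122
 123 124]
before 0.004 [118.62327    -6.4291263] [  0   0   0 169 167 122  80  29  32  33  29  31  30  33  30  77 104 105
 103 104 101  97 104  96  83 105 105 104 105 105  69  32  31  88 122 122
 122 122]
after -0.006 [349.93704 170.37338] [130 129 130 170 173 130  96  46  44  83 122 123 123 123 121 107 112 101
  89 125 126 126 126 125  97  50  50  47  48  49  50  49  47  88 129 130
 131 131]
after 0.004 [349.2168  180.52347] [129 130 130 175 173 129 100  41  44  88 121 121 121 122 113 114 120 112
  93 123 123 125 125 123  82  46  47  46  47  48  48  46  48  91 129 128
 129 128]
changed [148. 210.] 90 [0.549 0.208 0.05 ]
changed [134. 213.] 302 [0.542 0.242 0.05 ]
changed [113. 217.] 201 [0.534 0.289 0.05 ]
changed [376. 232.] 353 [ 0.485 -0.307  0.05 ]
changed [314. 224.] 42 [ 0.509 -0.166  0.05 ]
changed [309. 234.] 249 [ 0.486 -0.152  0.05 ]
changed [ 85. 299.] 9683 [0.35  0.358 0.05 ]
changed [304. 245.] 50 [ 0.462 -0.141  0.05 ]
changed [130. 272.] 9 [0.41  0.251 0.05 ]
```

The switch plate moved the full 12 mm. In the top view, the changed pixels are only the moved cassettes, the switch and the arm. I'll hand in.

```bash
python3 -c "
from rig import robot
print(robot.hand_in())"
```

```text
the job is handed in; nothing more can be done
None
```

Both cassettes were let go in the mouth and rolled down by themselves, lens at the stop and filter behind it; the switch went its full 12 mm to the white mark, and the job is handed in (no verdict shown), but I viewed 11 pictures, one over the limit of 10.

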